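# Take the ball tray out of its case and hold it up to the inspection camera

## Task

Open the lid of the storage case all the way until it leans back on its stop, then lift the small ball tray out by its upright grip plate and carry it without tipping, so that the loose steel ball stays in its pocket. Finish holding the tray still and level in mid-air at the inspection camera: pocket end towards the lens, the ball straight in front of the lens at lens height, directly above the round boss on the camera's base and 60 mm from the lens. Do not let go of the tray or set it down at the end, leave the lid open, and leave the other things on the bench where they are.

Things in the scene. Friction and masses are not known exactly. Their poses are not given: they have to be found in the camera images.
- case: Grey open-topped storage case, fixed to the bench, 130 (x) x 160 (y) x 62 mm high, walls and floor 4 mm thick. Origin: centre of its underside; x points from its front (lid pull bar) to its back (hinge), z up. It may stand left or right of the camera stand and turned up to 0.35 rad.
- lid (a joint): Hinge of the case's lid (flat grey plate 130 x 160 x 5 mm, 0.14 kg with the bar). 0 = closed; opens upward and backward to the stop at 1.75 rad. No spring, hardly any friction: left alone it falls shut when short of upright (1.57 rad) and rests on the stop by its own weight when past about 1.65 rad.
- lid_bar (a point): Middle of the lid's steel pull bar: round, 10 mm thick, 68 mm long, parallel to the case's y axis, 30 mm ahead of the lid's front edge (free space 25 mm between bar and case front, and nothing below it down to the bench 66 mm lower). It can turn freely between gripping fingers as the lid swings. Distance to the hinge axis 160 mm.
- lid_hinge (a point): Middle of the lid's hinge axis, at the top of the case's back wall; the axis is parallel to the case's y axis.
- tray: Small aluminium tray, 84 (x) x 52 (y) mm, deck 4 mm thick, 0.12 kg (varies), lying loose on the case's floor, turned up to 0.2 rad against the case. Origin: centre of its underside; z up; +x is the end with the pocket, -x the end with the upright grip plate.
- tray_grip (a point): Point to grip on the tray's upright plate (10 mm thick along the tray's y, 28 mm wide along x, top at 53 mm above the tray's underside). The point is on the plate's middle, 40 mm above the underside and 20 mm to -x of the tray's origin; 13 mm below the plate's top.
- tray_pocket (a point): Where the ball's centre is when it lies in the middle of the pocket: 21 mm to +x of the tray's origin, 15 mm above its underside (41 mm from the grip point along x, 25 mm lower). The pocket is round, inner diameter 30 mm, flat floor, with a rim only 3 mm high: the ball rolls out when the tray tips about 45 degrees.
- ball_center (a point): Centre of the loose steel ball, 20 mm in diameter, 33 g, lying in the tray's pocket, where it can roll about 8 mm to each side.
- stand: Inspection camera on a stand, fixed to the bench: grey base 160 (x, from -60 to +100) x 80 (y) x 12 mm, a round steel boss (36 mm across, 3 mm high) on its front part, a post at the back (top 155 mm high) carrying a black camera barrel whose lens looks along the stand's -x. Origin: on the bench, 20 mm behind the boss's centre (towards the post); x points from the boss to the post. Turned up to 0.35 rad.
- focus (a point): Point of best focus in mid-air: on the lens axis 60 mm in front of the lens, straight above the boss's centre, 130 mm above the bench (118 mm above the base). The pocket's middle goes here.
- marker: Grey marker pen, 130 x 12 mm, lying between case and stand; to be left alone.
- module: Tiny circuit module with pins, 18 x 43 x 10 mm; to be left alone.
- board: Circuit board 50 x 88 x 10 mm near the front edge; to be left alone.
- brick: Black power brick 115 x 50 x 32 mm behind the work; to be left alone.
- tin: Flat tin 65 x 98 x 25 mm behind the work; to be left alone.
- black_tape: Roll of black tape, 72 mm across, 17 mm high, behind the work; to be left alone.
- coffee_mug: White mug, 92 mm high, at the left; to be left alone.

How it is judged:
By the outcome, as a careful person would: the job done as asked, in the order asked, and still so for the second after the job is handed in, while the arm keeps its last pose, push and grip.
It also fails if it takes over 64 s, if anything falls off the work surface, if the arm or the gripper's body presses on something with over 40 N, if the wrist force passes 120 N, or if a joint passes its speed limit or range.

## Robot

A 6-joint arm with a two-finger parallel gripper is mounted at the origin on a cart in front of the work surface, level with it; the furniture and walls round the work are solid. World frame = base frame: x ahead of the robot, y to its left, z up, the work surface at z = 0. Lengths are in m, angles in rad, forces in N, time in s.
With the tool pointing down it reaches from about 0.25 to 0.725 m from the base axis. Payload 9.7 kg.
Tool frame: the origin (TCP) lies between the finger pads; the fingertips stand 11 mm ahead of it and the grasp point (between the pads) lies 8 mm behind it; z points along the fingers, y is the line along which they close (so a half turn about z gives the same grasp; the last joint's range is limited). The gripper opens to 85 mm and grips with 20 to 120 N. Pads are 22 mm wide; open, the fingers measure 114 mm over their backs; the gripper's body (76 mm by 85 mm) begins 54 mm behind the grasp point. The pads swing forward as they close: fully open they stand 13 mm farther back than shut.
Start: joints at [1.162, 0.087, 0.176, 1.66, 0, 1.571], TCP at [0.219, 0.505, 0.242] pointing down, gripper open.
Joint ranges: [-3.13, 3.13], [-0.85, 1.81], [-1.15, 1.24], [-2.2, 2.28], [-1.44, 1.52], [-3.14, 3.14]. Speed limits (rad/s): [2.22, 2.22, 2.57, 3.14, 3.14, 3.14].

## Interface

Orientations are given as a unit quaternion [w, x, y, z].
In Python, from bench import sense, vision, ticket, spotter gives the robot as it stands.
- The arm moves only by the tool apply_moves, never from a script. Its argument "plan" is a list of rows, each a list of 3 entries, a list of its own where there are three numbers: the finger opening in mm, from 0 to 85.4, then the shift along the tool's x, y, z in mm, then the turn about the tool's z in degrees. A call has 1 to 10 rows; each row shifts and turns the commanded pose from where the row before left it, along the tool's axes as they then stand; what a row does not reach is not made up. A row lasts 1/12 s, in which the tool goes at most 41.7 mm and 7.16 degrees, less where a joint would pass 70% of its speed; a pose out of reach is approached as far as the arm can. A call with a gripper value outside its range is refused whole. The fingers move at their own pace and stop on an object; "squeeze" is the grip in N (left out, the last holds). Time passes only in rows, so rows that do not move let the fingers close. It gives the time, the measured TCP pose, the force, the opening and the grip force at its end, in the units of the state.
- sense(): the state, without advancing time (a new reading comes with each control period).
- vision.read_camera(name): name is "scene" or "side" or "wrist"; returns a dict with "image" (480x640x3 uint8, red, green, blue), "fx", "fy", "cx", "cy" (pixels), "D" ([k1, k2, p1, p2, k3] as OpenCV has them; the pictures are not rectified), "rvec" (rotation vector, rad) and "tvec" (3), from world to camera coordinates, as OpenCV has them; the wrist camera has in their place "T_tool_cam" (4x4, takes a point from camera to tool coordinates, whose origin is the TCP and whose axes are the flange's). Camera axes: x right, y down, z forward; pixel columns grow to the right and rows downward; lengths in m; the calibration is good to about 2 mm. A picture is of the moment at which its call begins: read the wrist's pose just before it. There is no depth.
- ticket.finish_job(): hands the job in; it is judged then, once.
Trained networks look in the newest picture that a camera, given by its name, has taken for a name from the list of things; names that differ only in an ending like _2 or _b are one class to them, and where a whole thing is asked for, a point or a joint stands for the part that bears it (a point fixed in the world has none). Each returns a list of dicts, best first, with "confidence" (0 to 1); they miss things now and then, are a little off and sometimes report something else, mostly with a low value. They report only what shows in the picture. A call takes as long as a camera call.
- spotter.look_for(camera, thing): "at" ([x, y, z] in m, in the coordinates of the camera as it stood for that picture, good to about 4 mm: the middle of the surface that is visible of it).
- spotter.outline_of(camera, thing): "pixels" (480x640 bool, what is visible of it).
- spotter.place_of(camera, thing): "at" ([x, y, z] in m, in the coordinates of the camera as it stood for that picture, good to about 4 mm: a listed point, or the origin of a listed thing).
The state is a dict: "time": time; "joint_pos": joint angles; "joint_velocities": joint speeds; "joint_efforts": joint torques, N m; "ee_pos": TCP position; "orientation": TCP orientation; "contact_force": force on the tool from outside, world axes, zero at the start; "ft_torque": the same for the moment, N m; "width": opening from 0.0 (shut) to 1.0 (fully open); "grip_force": force on a finger pad.
Only numpy, scipy, OpenCV 4.12 (cv2) and the standard library are available. Lean on these libraries where they do the work, as an engineer would, in place of code of your own. Each camera call takes 0.05 s, during which the arm holds its last target. There are 200 camera calls.

## Working session

There is one attempt and no reset: what is moved stays moved. The work goes in short steps, Python scripts to look and compute and a tool call to move; the robot and the scene stay as the last step left them, time stands still between calls to the robot, and variables do not carry over. Pictures are saved under pics/ and viewed, at most 10 in all, crops included, and the job is handed in when it is done.

Besides the shell and the picture viewer there is one more tool, called after "Request:" in YAML: its name, and indented under it one key for each argument. apply_moves: Moves the arm, as the interface text tells. Its arguments: {"type":"object","properties":{"plan":{"type":"array","items":{"type":"array"}},"squeeze":{"type":"number"}},"required":["plan"]}

```bash
mkdir -p pics; cat > h.py <<'E'
import numpy as np, cv2
from scipy.spatial.transform import Rotation as R
from bench import sense, vision, ticket, spotter
def pose():
    s=sense(); q=s["orientation"]; T=np.eye(4)
    T[:3,:3]=R.from_quat([q[1],q[2],q[3],q[0]]).as_matrix(); T[:3,3]=s["ee_pos"]; return T
def cam(name):
    T=pose(); c=vision.read_camera(name)
    if name=="wrist": W=T@np.array(c["T_tool_cam"])
    else:
        M=np.eye(4); M[:3,:3]=cv2.Rodrigues(np.array(c["rvec"],float))[0]; M[:3,3]=np.ravel(c["tvec"]); W=np.linalg.inv(M)
    return c,W
def places(name,things,W):
    o={}
    for t in things:
        r=spotter.place_of(name,t)
        if r:
            p=W@np.append(r[0]["at"],1); o[t]=p[:3]; print(name,t,p[:3].round(4),round(r[0]["confidence"],2))
        else: print(name,t,None)
    return o
def save(c,f): cv2.imwrite("pics/"+f,c["image"][:,:,::-1])
E
python3 - <<'E'
from h import *
T=pose(); print(T.round(3), sense()["time"])
for n in ["scene","side"]:
    c,W=cam(n); save(c,n+"1.png")
    places(n,["case","lid_bar","lid_hinge","stand","focus","marker"],W)
print(sense()["time"])
E
```

```text
[[-0.918  0.398 -0.001  0.219]
 [ 0.398  0.918 -0.001  0.504]
 [ 0.    -0.001 -1.     0.242]
 [ 0.     0.     0.     1.   ]] 0.0
scene case [ 0.541   0.2412 -0.0032] 0.97
scene lid_bar [0.4484 0.2417 0.0659] 0.78
scene lid_hinge [0.5991 0.2386 0.062 ] 0.78
scene stand [ 0.5417 -0.0238  0.0022] 0.89
scene focus None
scene marker [ 0.5664  0.1136 -0.0025] 0.53
side case [0.4465 0.2364 0.0632] 0.74
side lid_bar [0.4489 0.239  0.0643] 0.82
side lid_hinge [0.6029 0.2354 0.0639] 0.88
side stand [ 0.5385 -0.0215 -0.0048] 0.87
side focus [ 0.3746  0.1196 -0.0015] 0.31
side marker [ 0.563   0.1113 -0.0021] 0.62
0.7
```

View images.

View pics/scene1.png

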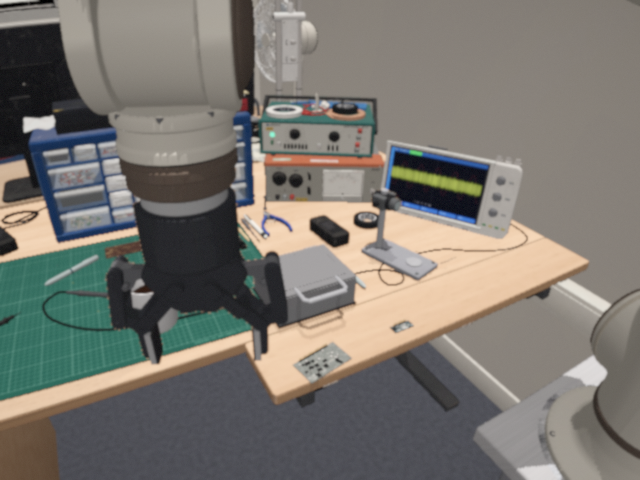

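View pics/side1.png

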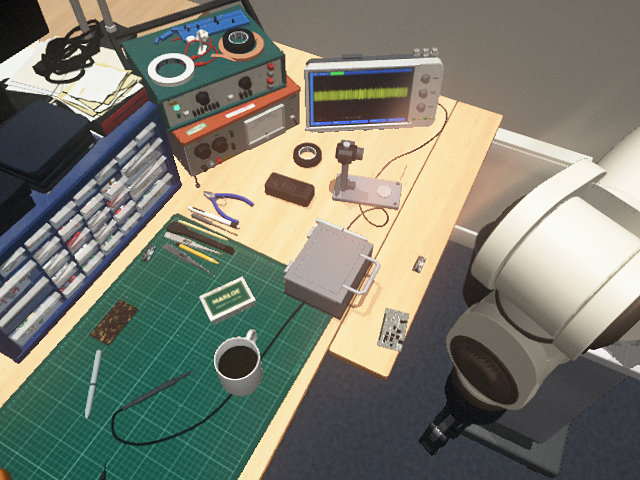

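The scene picture shows the case (about 310,280) with its pull bar facing the robot, and the stand to its right (about 400,255). The side picture confirms this: bar at about (370,270), boss at about (385,191), and clear space in front of the bar. Next I'll approach above the bar.

```bash
cat >> h.py <<'E'
def plan(pos,yaw_y,n,w,T=None):
    "rows to bring TCP to pos with tool y at world angle yaw_y (deg; tool z down), mod 180"
    T=pose() if T is None else T
    y0=np.degrees(np.arctan2(T[1,1],T[0,1])); d=(yaw_y-y0+90)%180-90
    p0=T[:3,3]; rows=[]; turn=-d/n; Tc=T.copy()
    for i in range(n):
        v=Tc[:3,:3].T@((np.array(pos)-p0)/n)*1000
        rows.append([w,[round(float(x),1) for x in v],round(turn,2)])
        Tc[:3,:3]=Tc[:3,:3]@R.from_euler("z",turn,degrees=True).as_matrix()
    print(rows); return rows
E
python3 - <<'E'
from h import *
plan([.37,.24,.25],-1,10,60)
E
```

```text
[[60, [-24.4, -18.3, -0.8], np.float64(6.76)], [60, [-26.4, -15.3, -0.8], np.float64(6.76)], [60, [-28.0, -12.1, -0.8], np.float64(6.76)], [60, [-29.2, -8.7, -0.8], np.float64(6.76)], [60, [-30.0, -5.2, -0.8], np.float64(6.76)], [60, [-30.4, -1.6, -0.8], np.float64(6.76)], [60, [-30.4, 2.0, -0.8], np.float64(6.76)], [60, [-30.0, 5.6, -0.8], np.float64(6.76)], [60, [-29.1, 9.0, -0.8], np.float64(6.76)], [60, [-27.9, 12.4, -0.8], np.float64(6.76)]]
```

Request:
apply_moves:
  plan:
    - [60,[-24,-18,-1],6.8]
    - [60,[-26,-15,-1],6.8]
    - [60,[-28,-12,-1],6.8]
    - [60,[-29,-9,-1],6.8]
    - [60,[-30,-5,-1],6.8]
    - [60,[-30,-2,-1],6.8]
    - [60,[-30,2,-1],6.8]
    - [60,[-30,6,-1],6.8]
    - [60,[-29,9,-1],6.8]
    - [60,[-28,12,-1],6.8]

```text
time: 1.53
ee_pos: [0.3681, 0.2397, 0.2525]
orientation: [0.0, 0.718, 0.696, 0.0]
contact_force: [-0.2, -0.6, 0.3]
width: 0.702
grip_force: 0.0
```

Request:
apply_moves:
  plan:
    - [60,[0,0,0],0]
    - [60,[0,0,0],0]

```text
time: 1.7
ee_pos: [0.3682, 0.24, 0.2525]
orientation: [0.0, 0.717, 0.697, 0.0]
contact_force: [0.2, -0.3, 0.5]
width: 0.706
grip_force: 0.0
```

```bash
python3 - <<'E'
from h import *
T=pose(); print(T.round(3), sense()["joint_pos"])
c,W=cam("wrist"); save(c,"w1.png")
places("wrist",["case","lid_bar","lid_hinge","stand"],W)
for n in ["side","scene"]:
    c,W=cam(n); r=spotter.outline_of(n,"lid_bar"); print(n,len(r), r and r[0]["pixels"].sum())
E
```

```text
[[ 0.027  1.     0.     0.368]
 [ 1.    -0.027  0.     0.24 ]
 [ 0.     0.    -1.     0.253]
 [ 0.     0.     0.     1.   ]] [ 5.77632176e-01 -1.71378289e-01 -5.34488247e-02  1.68815945e+00
  6.32100520e-05  2.17580420e+00]
wrist case [0.5397 0.235  0.0009] 0.87
wrist lid_bar [0.4499 0.2377 0.0645] 0.78
wrist lid_hinge [0.6026 0.2373 0.0622] 0.88
wrist stand [0.4442 0.2429 0.0656] 0.55
side 1 4331
scene 2 3672
```

View pics/w1.png

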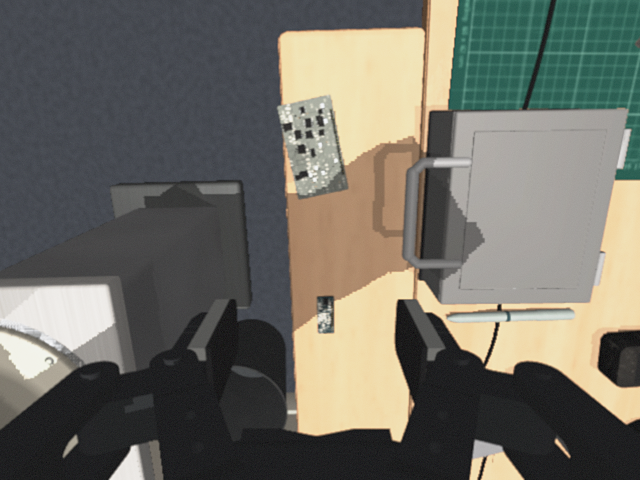

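The wrist picture shows the pull bar vertical at column about 410 (rows 165 to 262). The lid plate runs right from it, with corners at about (452,112), (624,109), (591,302) and (422,295). I'll work out the exact yaw from these.

```bash
cat >> h.py <<'E'
def ray(c,W,px,z):
    K=np.array([[c["fx"],0,c["cx"]],[0,c["fy"],c["cy"]],[0,0,1]],float)
    u=cv2.undistortPoints(np.array(px,float).reshape(-1,1,2),K,np.array(c["D"],float)).reshape(-1,2)
    d=np.c_[u,np.ones(len(u))]@W[:3,:3].T; o=W[:3,3]
    return o+d*((z-o[2])/d[:,2])[:,None]
E
python3 - <<'E'
from h import *
c,W=cam("wrist")
print(ray(c,W,[(452,112),(624,109),(591,302),(440,297),(411,180),(409,250)],.066).round(4))
r=spotter.outline_of("wrist","lid")
for x in r[:1]:
    m=x["pixels"].astype(np.uint8); cnt=max(cv2.findContours(m,0,2)[0],key=cv2.contourArea)
    P=ray(c,W,cnt.reshape(-1,2),.066)[:,:2]; print(x["confidence"],cv2.minAreaRect((P*1000).astype(np.float32)))
E
```

```text
[[0.4723 0.3213 0.066 ]
 [0.6012 0.3202 0.066 ]
 [0.6036 0.1617 0.066 ]
 [0.473  0.1692 0.066 ]
 [0.4436 0.2707 0.066 ]
 [0.4445 0.2125 0.066 ]]
0.75 ((522.838134765625, 239.83206176757812), (161.28370666503906, 165.56112670898438), 89.088134765625)
```

Request:
apply_moves:
  plan:
    - [22,[0,25,0],0]
    - [22,[0,25,0],0]
    - [22,[0,25,0],0]
    - [22,[0,0,30],0]
    - [22,[0,0,30],0]
    - [22,[0,0,30],0]
    - [22,[0,0,30],0]
    - [22,[0,0,10],0]
    - [22,[0,0,0],0]
    - [22,[0,0,0],0]

```text
time: 3.08
ee_pos: [0.4427, 0.2393, 0.1232]
orientation: [0.0, 0.716, 0.698, 0.0]
contact_force: [0.6, 0.4, 1.3]
width: 0.256
grip_force: 0.0
```

```bash
python3 - <<'E'
from h import *
print(pose()[:3,3],sense()["width"])
c,W=cam("wrist"); save(c,"w2.png"); places("wrist",["lid_bar"],W)
c,W=cam("side"); save(c,"s2.png"); places("side",["lid_bar"],W)
E
```

```text
[0.44267924 0.2393303  0.12319959] 0.2563666985622113
wrist lid_bar [0.4457 0.2381 0.0633] 0.69
side lid_bar [0.4461 0.2392 0.063 ] 0.8
```

View pics/w2.png

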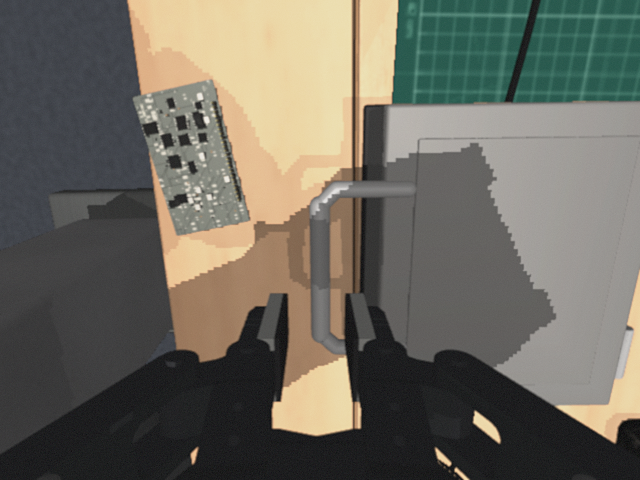

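The wrist picture shows the bar at column about 321, between the fingers (281 and 352), so it is well centred. Next: descend and grip.

Request:
apply_moves:
  plan:
    - [22,[0,1,20],0]
    - [22,[0,0,20],0]
    - [22,[0,0,15],0]
    - [22,[0,0,11],0]
    - [22,[0,0,0],0]
    - [3,[0,0,0],0]
    - [3,[0,0,0],0]
    - [3,[0,0,0],0]
    - [3,[0,0,0],0]
  squeeze: 40

```text
time: 4.03
ee_pos: [0.4445, 0.2393, 0.0574]
orientation: [0.001, 0.716, 0.698, 0.001]
contact_force: [4.7, -2.3, -0.2]
width: 0.099
grip_force: 38.9
```

```bash
python3 - <<'E'
from h import *
T=pose(); p=T[:3,3]; print(p)
# arc about hinge: bar radius .160, grasp start at angle 0
g0=p.copy(); n=30; yaw=-0.016; u=np.array([np.cos(yaw),np.sin(yaw),0]); prev=g0; rows=[]
for i in range(1,n+1):
    s=i/n; s=s*s*(3-2*s) if False else s
    th=1.74*s
    q=g0+.160*((1-np.cos(th))*u+np.array([0,0,np.sin(th)]))
    v=T[:3,:3].T@(q-prev)*1000; prev=q; rows.append([float(x) for x in v.round(1)])
for r in rows: print(r)
E
```

```text
[0.44454298 0.23929652 0.05742828]
[0.0, 0.3, -9.3]
[0.0, 0.8, -9.2]
[0.0, 1.4, -9.2]
[0.0, 1.9, -9.1]
[0.0, 2.4, -9.0]
[0.0, 2.9, -8.8]
[0.0, 3.4, -8.6]
[0.0, 3.9, -8.4]
[0.0, 4.4, -8.2]
[0.0, 4.9, -7.9]
[0.1, 5.3, -7.6]
[0.1, 5.8, -7.3]
[0.1, 6.2, -6.9]
[0.1, 6.6, -6.6]
[0.1, 6.9, -6.2]
[0.1, 7.3, -5.8]
[0.1, 7.6, -5.3]
[0.1, 7.9, -4.9]
[0.1, 8.2, -4.4]
[0.1, 8.4, -3.9]
[0.1, 8.6, -3.4]
[0.1, 8.8, -2.9]
[0.1, 9.0, -2.4]
[0.1, 9.1, -1.9]
[0.1, 9.2, -1.4]
[0.1, 9.2, -0.8]
[0.1, 9.3, -0.3]
[0.1, 9.3, 0.2]
[0.1, 9.2, 0.8]
[0.1, 9.2, 1.3]
```

Request:
apply_moves:
  plan:
    - [3,[0,0.3,-9.3],0]
    - [3,[0,0.8,-9.2],0]
    - [3,[0,1.4,-9.2],0]
    - [3,[0,1.9,-9.1],0]
    - [3,[0,2.4,-9.0],0]
    - [3,[0,2.9,-8.8],0]
    - [3,[0,3.4,-8.6],0]
    - [3,[0,3.9,-8.4],0]
    - [3,[0,4.4,-8.2],0]
    - [3,[0,4.9,-7.9],0]

```text
time: 4.87
ee_pos: [0.4737, 0.2387, 0.1439]
orientation: [0.002, 0.716, 0.698, 0.003]
contact_force: [28.1, 1.3, -21.6]
width: 0.103
grip_force: 39.7
```

Request:
apply_moves:
  plan:
    - [3,[0,5.3,-7.6],0]
    - [3,[0,5.8,-7.3],0]
    - [3,[0,6.2,-6.9],0]
    - [3,[0,6.6,-6.6],0]
    - [3,[0,6.9,-6.2],0]
    - [3,[0,7.3,-5.8],0]
    - [3,[0,7.6,-5.3],0]
    - [3,[0,7.9,-4.9],0]
    - [3,[0,8.2,-4.4],0]
    - [3,[0,8.4,-3.9],0]

```text
time: 5.7
ee_pos: [0.5406, 0.2376, 0.2005]
orientation: [-0.001, 0.716, 0.698, -0.001]
contact_force: [4.5, 5.8, -11.5]
width: 0.096
grip_force: 39.5
```

Request:
apply_moves:
  plan:
    - [3,[0,8.6,-3.0],0]
    - [3,[0,8.8,-2.5],0]
    - [3,[0,9.0,-2.0],0]
    - [3,[0,9.1,-1.5],0]
    - [3,[0,9.2,-1.2],0]
    - [3,[0,9.2,-0.8],0]
    - [3,[0,9.3,-0.3],0]
    - [3,[0,9.3,0.2],0]
    - [3,[0,9.2,0.8],0]
    - [3,[0,7,1],0]

```text
time: 6.53
ee_pos: [0.629, 0.236, 0.213]
orientation: [-0.001, 0.715, 0.699, 0.001]
contact_force: [-3.1, 6.6, -4.6]
width: 0.1
grip_force: 40.0
```

Request:
apply_moves:
  plan:
    - [3,[0,0,0],0]
    - [3,[0,0,0],0]

```text
time: 6.7
ee_pos: [0.6289, 0.236, 0.2128]
orientation: [-0.001, 0.715, 0.699, 0.001]
contact_force: [-0.1, 5.6, 1.2]
width: 0.095
grip_force: 40.4
```

Request:
apply_moves:
  plan:
    - [24,[0,0,0],0]
    - [24,[0,0,0],0]
    - [24,[0,0,0],0]
    - [24,[0,0,-15],0]
    - [24,[0,0,-25],0]
    - [24,[0,0,-20],0]
    - [60,[0,-30,0],0]
    - [60,[0,-35,0],0]
    - [60,[0,-30,0],0]
    - [60,[0,0,0],0]

```text
time: 7.53
ee_pos: [0.5295, 0.2367, 0.2732]
orientation: [-0.0, 0.715, 0.699, -0.0]
contact_force: [-1.2, -0.8, -0.0]
width: 0.699
grip_force: 0.0
```

```bash
python3 - <<'E'
from h import *
T=pose(); print(T.round(3))
c,W=cam("wrist"); save(c,"w3.png"); print(W[:3].round(3))
places("wrist",["tray","tray_grip","tray_pocket","ball_center","case","lid_hinge","lid_bar","stand","focus"],W)
c,W=cam("side"); places("side",["lid_bar","tray_grip","tray_pocket"],W)
E
```

```text
[[ 0.024  1.    -0.001  0.53 ]
 [ 1.    -0.024 -0.     0.237]
 [-0.    -0.001 -1.     0.273]
 [ 0.     0.     0.     1.   ]]
[[ 1.    -0.022 -0.008  0.532]
 [-0.023 -0.96  -0.281  0.309]
 [-0.002  0.281 -0.96   0.405]]
wrist tray [ 5.365e-01  2.182e-01 -2.000e-04] 0.71
wrist tray_grip [0.5169 0.2194 0.043 ] 0.61
wrist tray_pocket [0.5611 0.2212 0.021 ] 0.94
wrist ball_center [0.5547 0.2179 0.0158] 0.81
wrist case [ 0.5371  0.2384 -0.0044] 0.84
wrist lid_hinge None
wrist lid_bar [0.6393 0.2385 0.221 ] 0.73
wrist stand [ 0.5413 -0.0214 -0.0007] 0.85
wrist focus None
side lid_bar [0.6373 0.2372 0.2168] 0.93
side tray_grip [0.5158 0.2142 0.0437] 0.56
side tray_pocket [0.5597 0.2146 0.0197] 0.67
```

View pics/w3.png

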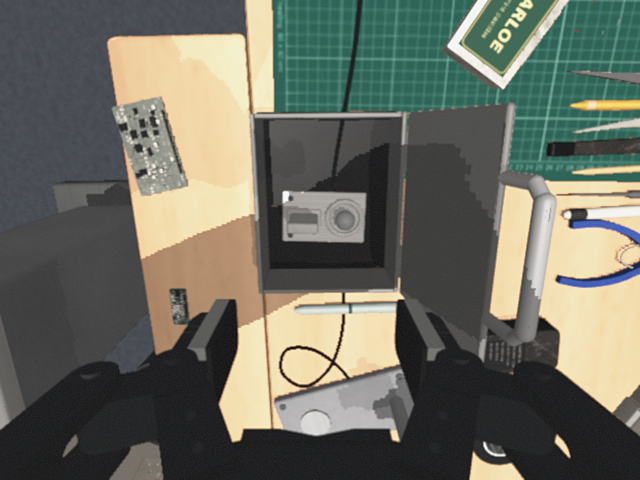

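The wrist picture shows the lid leaning back with its bar at about (540,250). The tray lies in the case with corners at about (284,191), (366,194), (363,243) and (283,240), grip plate on the left and the ball in the pocket at (343,218). The stand's boss is at (316,424). I'll take one look over the stand before grasping.

Request:
apply_moves:
  plan:
    - [60,[-25,0,0],0]
    - [60,[-35,0,0],0]
    - [60,[-35,0,0],0]
    - [60,[-35,0,0],0]
    - [60,[-25,0,0],0]
    - [60,[0,0,0],0]
    - [60,[0,0,0],0]

```text
time: 8.82
ee_pos: [0.53, 0.0808, 0.2725]
orientation: [0.0, 0.717, 0.697, 0.0]
contact_force: [-0.1, 0.1, -0.3]
width: 0.702
grip_force: 0.0
```

```bash
python3 - <<'E'
from h import *
c,W=cam("wrist"); save(c,"w4.png"); print(W[:3,3])
places("wrist",["stand","focus"],W)
# tray corners from the former picture
T=np.array([[.024,1,-.001,.5295],[1,-.024,0,.2367],[0,-.001,-1,.2732],[0,0,0,1.]])
W0=T@np.array(c["T_tool_cam"])
print(ray(c,W0,[(284,191),(366,194),(363,243),(283,240)],.008).round(4))
print(ray(c,W0,[(316,424)],.015).round(4))
E
```

```text
[0.53216995 0.1529591  0.40410163]
wrist stand [ 7.453e-01 -6.010e-02 -6.000e-04] 0.72
wrist focus None
[[0.4975 0.2472 0.008 ]
 [0.5795 0.2423 0.008 ]
 [0.577  0.1911 0.008 ]
 [0.4941 0.1963 0.008 ]]
[[ 0.523  -0.0272  0.015 ]]
```

View pics/w4.png

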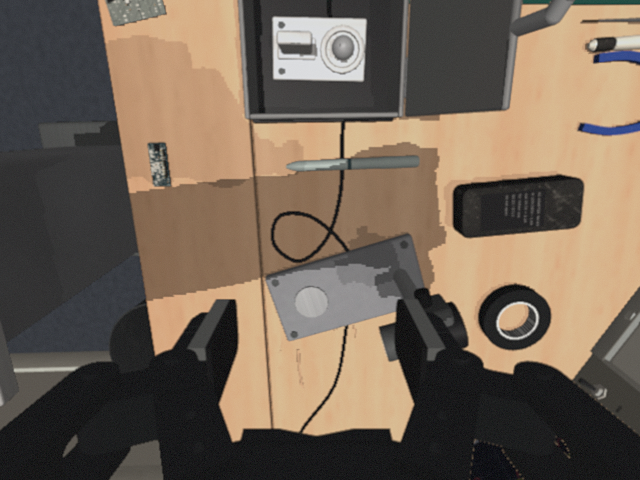

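The wrist picture shows the stand base with corners at about (267,276), (410,235) and (289,340), and the boss at (311,302). The barrel is at (410,320), partly hidden by a finger.

```bash
python3 - <<'E'
from h import *
c,W=cam("wrist")
im=c["image"][220:420,240:480][:,:,::-1]; cv2.imwrite("pics/w4c.png",cv2.resize(im,None,fx=3,fy=3,interpolation=cv2.INTER_CUBIC))
P=ray(c,W,[(267,276),(410,235),(289,340)],.012); print(P.round(4))
for a,b in [(0,1),(2,0)]:
    d=P[b]-P[a]; print(np.linalg.norm(d),np.degrees(np.arctan2(d[1],d[0])))
print(ray(c,W,[(311,302)],.015).round(4))
Q=ray(c,W,[(274,16),(367,18),(364,81),(273,80)],.008); print(Q.round(4),Q.mean(0))
print(places("wrist",["tray","tray_grip","tray_pocket","ball_center"],W) and 0)
E
```

```text
[[ 0.4767  0.0049  0.012 ]
 [ 0.6249  0.046   0.012 ]
 [ 0.4966 -0.071   0.012 ]]
0.15382347976084063 15.500993021555708
0.07844157840042097 104.67618168972042
[[ 0.5222 -0.0246  0.015 ]]
[[0.4968 0.249  0.008 ]
 [0.5792 0.2454 0.008 ]
 [0.5771 0.1936 0.008 ]
 [0.493  0.1964 0.008 ]] [0.53653035 0.22109703 0.008     ]
wrist tray [5.352e-01 2.172e-01 4.000e-04] 0.83
wrist tray_grip [0.5161 0.2193 0.0459] 0.62
wrist tray_pocket [0.56   0.2195 0.0208] 0.76
wrist ball_center [0.5529 0.2187 0.0186] 0.57
0
```

View pics/w4c.png

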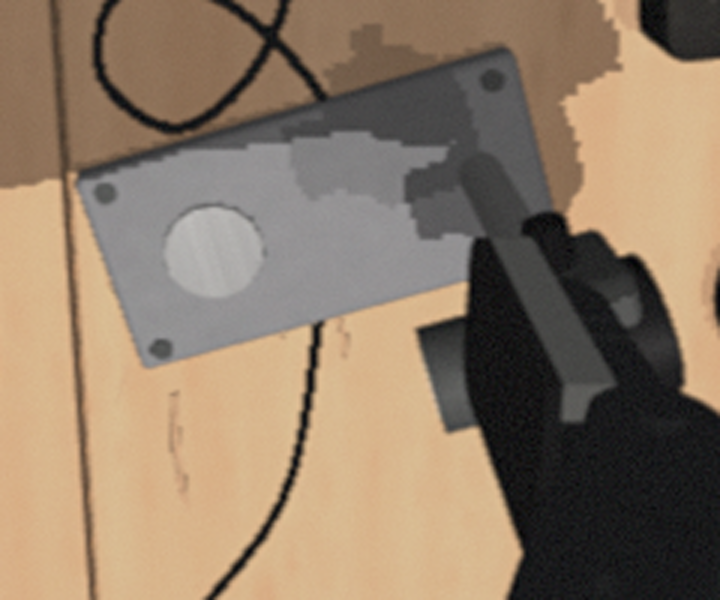

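```bash
python3 - <<'E'
from h import *
c,W=cam("wrist")
f=lambda x,y:(240+(x-1)/3,220+(y-1)/3)
P=ray(c,W,[f(80,184),f(148,366),f(470,283),f(510,62)],.012)
for a,b in [(0,1),(1,2),(0,3)]:
    d=P[b]-P[a]; print(np.linalg.norm(d).round(4),np.degrees(np.arctan2(d[1],d[0])))
b=ray(c,W,[f(214,251)],.015)[0]; print(b)
a=np.radians(15); print("mid front edge+40 ->boss",(P[0]+P[1])/2+.04*np.array([np.cos(a),np.sin(a),0]))
E
python3 - <<'E'
from h import *
c,W=cam("side"); r=places("side",["stand"],W)
E
```

```text
0.0753 -73.92102087616269
0.1214 14.751189083487622
0.1547 15.425000018567761
[ 0.52207031 -0.02612345  0.015     ]
mid front edge+40 ->boss [ 0.52467482 -0.02657347  0.012     ]
side stand [ 0.5398 -0.0263 -0.0051] 0.72
```

```bash
python3 - <<'E'
from h import *
plan([.5165,.220,.20],86.8,13,40)
E
```

```text
[[40, [10.6, -1.3, 5.5], np.float64(-6.78)], [40, [10.6, -0.0, 5.5], np.float64(-6.78)], [40, [10.6, 1.2, 5.5], np.float64(-6.78)], [40, [10.4, 2.5, 5.5], np.float64(-6.78)], [40, [10.0, 3.7, 5.5], np.float64(-6.78)], [40, [9.5, 4.8, 5.5], np.float64(-6.78)], [40, [8.8, 5.9, 5.5], np.float64(-6.78)], [40, [8.1, 6.9, 5.5], np.float64(-6.78)], [40, [7.2, 7.8, 5.5], np.float64(-6.78)], [40, [6.2, 8.6, 5.5], np.float64(-6.78)], [40, [5.2, 9.3, 5.5], np.float64(-6.78)], [40, [4.0, 9.8, 5.5], np.float64(-6.78)], [40, [2.9, 10.3, 5.5], np.float64(-6.78)]]
```

Request:
apply_moves:
  plan:
    - [40,[10.6,-1.3,5.5],-6.8]
    - [40,[10.6,0,5.5],-6.8]
    - [40,[10.6,1.2,5.5],-6.8]
    - [40,[10.4,2.5,5.5],-6.8]
    - [40,[10,3.7,5.5],-6.8]
    - [40,[9.5,4.8,5.5],-6.8]
    - [40,[8.8,5.9,5.5],-6.8]
    - [40,[8.1,6.9,5.5],-6.8]
    - [40,[7.2,7.8,5.5],-6.8]
    - [40,[6.2,8.6,5.5],-6.8]

```text
time: 10.2
ee_pos: [0.5195, 0.1885, 0.2169]
orientation: [-0.0, 0.2, 0.98, -0.0]
contact_force: [1.5, 0.1, 0.8]
width: 0.466
grip_force: 0.0
```

Request:
apply_moves:
  plan:
    - [40,[5.2,9.3,5.5],-6.8]
    - [40,[4,9.8,5.5],-6.8]
    - [40,[2.9,10.3,5.5],-6.8]
    - [40,[0,0,0],0]
    - [40,[0,0,0],0]
    - [40,[0,0,20],0]
    - [40,[0,0,30],0]
    - [40,[0,0,30],0]
    - [40,[0,0,0],0]
    - [40,[0,0,0],0]

```text
time: 11.03
ee_pos: [0.5158, 0.2188, 0.1204]
orientation: [-0.001, 0.028, 1.0, -0.001]
contact_force: [-0.1, -0.1, 0.6]
width: 0.465
grip_force: 0.0
```

```bash
python3 - <<'E'
from h import *
T=pose(); print(T.round(4),sense()["width"])
c,W=cam("wrist"); save(c,"w5.png")
places("wrist",["tray","tray_grip","tray_pocket"],W)
E
```

```text
[[-0.9984  0.0559 -0.0021  0.5158]
 [ 0.0559  0.9984 -0.001   0.2188]
 [ 0.0021 -0.0011 -1.      0.1204]
 [ 0.      0.      0.      1.    ]] 0.46472806224679214
wrist tray [0.5352 0.2162 0.0006] 0.56
wrist tray_grip [0.514  0.2186 0.0433] 0.57
wrist tray_pocket [0.5622 0.2201 0.0204] 0.64
```

View pics/w5.png

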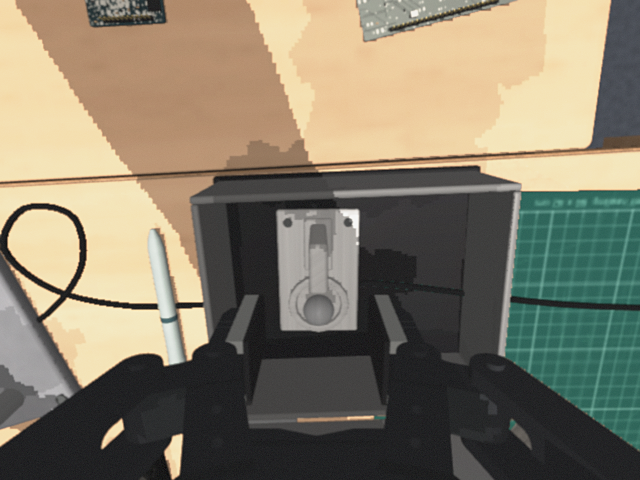

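The wrist picture shows the tray square to the gripper. Its plate is at column about 318, centred between the fingers (248 and 390), and the ball is at (318,308). Next: descend and grip.

Request:
apply_moves:
  plan:
    - [40,[0,0,25],0]
    - [40,[0,0,25],0]
    - [40,[0,0,20],0]
    - [40,[0,0,14],0]
    - [40,[0,0,0],0]
    - [40,[0,0,0],0]
    - [25,[0,0,0],0]
    - [16,[0,0,0],0]
    - [13,[0,0,0],0]
    - [12,[0,0,0],0]
  squeeze: 60

```text
time: 12.07
ee_pos: [0.5168, 0.2199, 0.0377]
orientation: [0.001, 0.026, 1.0, 0.0]
contact_force: [-0.0, -0.8, -0.5]
width: 0.141
grip_force: 0.0
```

Request:
apply_moves:
  plan:
    - [9,[0,0,0],0]
    - [5,[0,0,0],0]
    - [3,[0,0,0],0]
    - [3,[0,0,0],0]
    - [3,[0,0,0],0]
    - [3,[0,0,0],0]

```text
time: 12.57
ee_pos: [0.5168, 0.2199, 0.0377]
orientation: [0.001, 0.026, 1.0, 0.0]
contact_force: [-1.5, 0.6, 5.4]
width: 0.106
grip_force: 59.3
```

Request:
apply_moves:
  plan:
    - [3,[0,0,-3],0]
    - [3,[0,0,-6],0]
    - [3,[0,0,-10],0]
    - [3,[0,0,-14],0]
    - [3,[0,0,-18],0]
    - [3,[0,0,-18],0]
    - [3,[0,0,-18],0]
    - [3,[0,0,-14],0]
    - [3,[0,0,-9],0]
    - [3,[0,0,-4],0]

```text
time: 13.4
ee_pos: [0.5168, 0.2199, 0.1526]
orientation: [0.001, 0.026, 1.0, 0.0]
contact_force: [0.9, 0.4, -1.3]
width: 0.106
grip_force: 58.4
```

```bash
python3 - <<'E'
from h import *
s=sense(); print(pose().round(4),s["width"],s["contact_force"])
c,W=cam("wrist"); save(c,"w6.png")
places("wrist",["tray","tray_grip","tray_pocket","ball_center"],W)
a=np.radians(15.4); g=np.array([.522,-.027])-.041*np.array([np.cos(a),np.sin(a)])-.05*np.array([np.cos(a),np.sin(a)])
print(g); plan([*g,.155],105.4,24,3)
E
```

```text
[[-9.986e-01  5.280e-02  1.900e-03  5.168e-01]
 [ 5.280e-02  9.986e-01  8.000e-04  2.199e-01]
 [-1.900e-03  9.000e-04 -1.000e+00  1.526e-01]
 [ 0.000e+00  0.000e+00  0.000e+00  1.000e+00]] 0.10617201315676601 [ 0.92053265  0.37705738 -1.29395391]
wrist tray [0.5356 0.2183 0.1146] 0.83
wrist tray_grip [0.5161 0.2187 0.1579] 0.92
wrist tray_pocket None
wrist ball_center [0.5509 0.2181 0.1328] 0.63
[ 0.43426732 -0.05116561]
[[3, [2.8, -11.4, -0.2], np.float64(-0.77)], [3, [3.0, -11.4, -0.2], np.float64(-0.77)], [3, [3.1, -11.4, -0.2], np.float64(-0.77)], [3, [3.3, -11.3, -0.2], np.float64(-0.77)], [3, [3.4, -11.3, -0.2], np.float64(-0.77)], [3, [3.6, -11.2, -0.2], np.float64(-0.77)], [3, [3.7, -11.2, -0.2], np.float64(-0.77)], [3, [3.9, -11.1, -0.2], np.float64(-0.77)], [3, [4.0, -11.1, -0.2], np.float64(-0.77)], [3, [4.2, -11.0, -0.2], np.float64(-0.77)], [3, [4.3, -11.0, -0.2], np.float64(-0.77)], [3, [4.5, -10.9, -0.2], np.float64(-0.77)], [3, [4.6, -10.8, -0.2], np.float64(-0.77)], [3, [4.7, -10.8, -0.2], np.float64(-0.77)], [3, [4.9, -10.7, -0.2], np.float64(-0.77)], [3, [5.0, -10.7, -0.2], np.float64(-0.77)], [3, [5.2, -10.6, -0.2], np.float64(-0.77)], [3, [5.3, -10.5, -0.2], np.float64(-0.77)], [3, [5.5, -10.4, -0.2], np.float64(-0.77)], [3, [5.6, -10.4, -0.2], np.float64(-0.77)], [3, [5.7, -10.3, -0.2], np.float64(-0.77)], [3, [5.9, -10.2, -0.2], np.float64(-0.77)], [3, [6.0, -10.1, -0.2], np.float64(-0.77)], [3, [6.1, -10.1, -0.2], np.float64(-0.77)]]
```

View pics/w6.png

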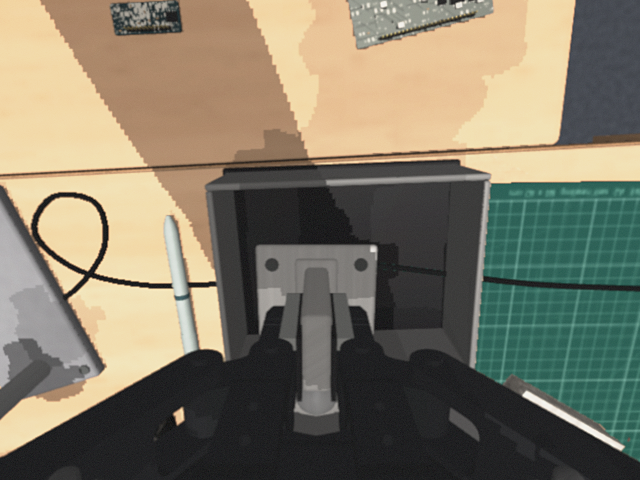

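The wrist picture shows the tray held square by its plate (column about 317), clear of the case, with the ball in the pocket at (317,402). Next: carry it to a waypoint in front of the stand.

Request:
apply_moves:
  plan:
    - [3,[1,-3,-0.2],0]
    - [3,[2,-7,-0.2],0]
    - [3,[2.9,-11.4,-0.2],-0.8]
    - [3,[3,-11.4,-0.2],-0.8]
    - [3,[3.2,-11.4,-0.2],-0.8]
    - [3,[3.3,-11.3,-0.2],-0.8]
    - [3,[3.4,-11.3,-0.2],-0.8]
    - [3,[3.6,-11.2,-0.2],-0.8]
    - [3,[3.8,-11.2,-0.2],-0.8]
    - [3,[4,-11.1,-0.2],-0.8]

```text
time: 14.48
ee_pos: [0.4846, 0.1185, 0.1524]
orientation: [-0.0, -0.03, 1.0, -0.0]
contact_force: [0.1, 1.0, -1.5]
width: 0.104
grip_force: 58.4
```

Request:
apply_moves:
  plan:
    - [3,[4,-11.1,-0.2],-0.8]
    - [3,[4.2,-11,-0.2],-0.8]
    - [3,[4.3,-11,-0.2],-0.8]
    - [3,[4.5,-10.9,-0.2],-0.8]
    - [3,[4.6,-10.8,-0.2],-0.8]
    - [3,[4.7,-10.8,-0.2],-0.8]
    - [3,[4.9,-10.7,-0.2],-0.8]
    - [3,[5,-10.7,-0.2],-0.8]
    - [3,[5.2,-10.6,-0.2],-0.8]
    - [3,[5.3,-10.5,-0.2],-0.8]

```text
time: 15.32
ee_pos: [0.4513, 0.0056, 0.1544]
orientation: [-0.0, -0.099, 0.995, -0.0]
contact_force: [0.4, -0.1, -1.8]
width: 0.108
grip_force: 58.4
```

```bash
python3 - <<'E'
from h import *
a=np.radians(15.4); g=np.array([.522,-.027])-.091*np.array([np.cos(a),np.sin(a)])
print(pose()[:3,3]); plan([*g,.155],105.4,8,3)
E
```

```text
[0.45126234 0.00561032 0.15442528]
[[3, [3.5, -6.5, -0.1], np.float64(-0.5)], [3, [3.5, -6.5, -0.1], np.float64(-0.5)], [3, [3.6, -6.5, -0.1], np.float64(-0.5)], [3, [3.7, -6.4, -0.1], np.float64(-0.5)], [3, [3.7, -6.4, -0.1], np.float64(-0.5)], [3, [3.8, -6.4, -0.1], np.float64(-0.5)], [3, [3.8, -6.3, -0.1], np.float64(-0.5)], [3, [3.9, -6.3, -0.1], np.float64(-0.5)]]
```

Request:
apply_moves:
  plan:
    - [3,[4,-8,-0.1],-0.5]
    - [3,[4,-8,-0.1],-0.5]
    - [3,[4,-7.5,-0.1],-0.5]
    - [3,[4,-7,-0.1],-0.5]
    - [3,[4,-6.5,-0.1],-0.5]
    - [3,[4,-5.5,-0.1],-0.5]
    - [3,[3,-5,-0.1],-0.5]
    - [3,[2,-3,-0.1],-0.5]
    - [3,[0,0,0],0]
    - [3,[0,0,0],0]

```text
time: 16.15
ee_pos: [0.435, -0.0493, 0.1555]
orientation: [0.0, -0.134, 0.991, 0.0]
contact_force: [0.5, -0.6, -2.3]
width: 0.112
grip_force: 58.4
```

```bash
python3 - <<'E'
from h import *
a=np.radians(15.4); g=np.array([.522,-.027])-.041*np.array([np.cos(a),np.sin(a)])
T=pose(); print(T.round(4)); plan([*g,.1487],105.4,8,3)
for n in ["side","scene","wrist"]:
    c,W=cam(n); places(n,["tray_pocket","ball_center","focus","stand","tray_grip"],W)
    if n=="wrist": save(c,"w7.png")
E
```

```text
[[-9.643e-01 -2.647e-01  1.000e-04  4.350e-01]
 [-2.647e-01  9.643e-01  1.000e-04 -4.930e-02]
 [-1.000e-04  1.000e-04 -1.000e+00  1.555e-01]
 [ 0.000e+00  0.000e+00  0.000e+00  1.000e+00]]
[[3, [-6.1, -0.2, 0.8], np.float64(-0.01)], [3, [-6.1, -0.2, 0.8], np.float64(-0.01)], [3, [-6.1, -0.2, 0.8], np.float64(-0.01)], [3, [-6.1, -0.2, 0.8], np.float64(-0.01)], [3, [-6.1, -0.2, 0.8], np.float64(-0.01)], [3, [-6.1, -0.2, 0.8], np.float64(-0.01)], [3, [-6.1, -0.2, 0.8], np.float64(-0.01)], [3, [-6.1, -0.2, 0.8], np.float64(-0.01)]]
side tray_pocket [ 0.4769 -0.04    0.1354] 0.69
side ball_center [ 0.4727 -0.0357  0.1419] 0.53
side focus None
side stand [ 0.538  -0.0248 -0.0049] 0.66
side tray_grip [ 0.4361 -0.0516  0.1604] 0.81
scene tray_pocket [ 0.4721 -0.0368  0.1398] 0.88
scene ball_center [ 0.475  -0.0314  0.1343] 0.47
scene focus [ 0.4729 -0.0295  0.1326] 0.6
scene stand [ 5.407e-01 -2.250e-02 -1.000e-04] 0.63
scene tray_grip [ 0.4328 -0.0478  0.159 ] 0.97
wrist tray_pocket [ 0.4777 -0.0336  0.1373] 0.81
wrist ball_center [ 0.4694 -0.0347  0.1355] 0.76
wrist focus None
wrist stand None
wrist tray_grip [ 0.4345 -0.0494  0.1645] 0.66
```

Request:
apply_moves:
  plan:
    - [3,[-3,0,0.5],0]
    - [3,[-6,-0.2,1],0]
    - [3,[-8,-0.2,1],0]
    - [3,[-8,-0.2,1],0]
    - [3,[-8,-0.2,1],0]
    - [3,[-7,-0.2,1],0]
    - [3,[-5,-0.2,0.8],0]
    - [3,[-3,-0.2,0.5],0]
    - [3,[-1,0,0],0]
    - [3,[0,0,0],0]

```text
time: 17.88
ee_pos: [0.4827, -0.0375, 0.1485]
orientation: [-0.0, -0.134, 0.991, 0.0]
contact_force: [0.0, 0.4, -1.4]
width: 0.104
grip_force: 58.4
```

```bash
python3 - <<'E'
from h import *
s=sense(); T=pose(); print(T.round(4),s["width"])
a=np.radians(15.4); u=np.array([np.cos(a),np.sin(a)]); plan([*(np.array([.522,-.027])-.041*u),.1487],105.4,1,3)
C={}
for n in ["side","scene"]:
    c,W=cam(n); C[n]=c; places(n,["tray_pocket","ball_center","focus","stand","lid_bar"],W)
    # project the expected focus and boss
    for p in [(.522,-.027,.13),(.522,-.027,.015),(.522+.06*u[0],-.027+.06*u[1],.13)]:
        K=np.array([[c["fx"],0,c["cx"]],[0,c["fy"],c["cy"]],[0,0,1]],float)
        x=cv2.projectPoints(np.array([p]),np.array(c["rvec"],float),np.array(c["tvec"],float),K,np.array(c["D"],float))[0].ravel(); print(n,x.round(1))
    x0,y0=(300,120) if n=="side" else (340,160)
    C[n]=cv2.resize(np.ascontiguousarray(c["image"][y0:y0+110,x0:x0+140,::-1]),None,fx=2.8,fy=5.0*.56,interpolation=cv2.INTER_CUBIC)
cv2.imwrite("pics/fin.png",np.hstack([C["side"],C["scene"]]))
E
```

```text
[[-9.642e-01 -2.653e-01 -4.000e-04  4.827e-01]
 [-2.653e-01  9.642e-01  1.000e-04 -3.750e-02]
 [ 4.000e-04  2.000e-04 -1.000e+00  1.485e-01]
 [ 0.000e+00  0.000e+00  0.000e+00  1.000e+00]] 0.10399762296880483
[[3, [0.3, -0.4, -0.2], np.float64(-0.01)]]
side tray_pocket [ 0.5216 -0.0254  0.1273] 0.9
side ball_center [ 0.5211 -0.0221  0.1338] 0.37
side focus None
side stand [ 0.5425 -0.0213 -0.0042] 0.56
side lid_bar [0.6373 0.2362 0.2174] 0.97
side [389.1 158.4]
side [383.5 191.4]
side [362.4 154.4]
scene tray_pocket [ 0.5202 -0.0272  0.1332] 0.68
scene ball_center [ 0.5224 -0.0207  0.1279] 0.38
scene focus [0.6047 0.2383 0.0611] 0.31
scene stand [ 0.5407 -0.0223  0.0014] 0.59
scene lid_bar [0.6343 0.2371 0.2177] 0.87
scene [420.4 214.4]
scene [413.3 260.8]
scene [397.1 205.1]
```

View pics/fin.png

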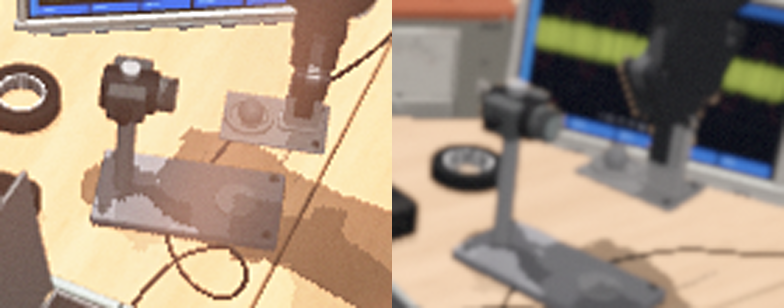

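The left (side) half shows the tray level in front of the lens: ball at about (250,113) in the crop, lens at (178,97), boss at (238,196). The right (scene) half agrees, with the ball at about (617,157). I'll do one numeric check of the residuals.

```bash
python3 - <<'E'
from h import *
O=[];D=[]
for n,b,l in [("side",(385,190),(363.6,154.6)),("scene",None,(399.3,205.7))]:
    c,W=cam(n); 
    if b: print("boss",ray(c,W,[b],.015))
    r=spotter.outline_of(n,"ball_center")
    if r:
        ys,xs=np.nonzero(r[0]["pixels"]); print(n,"ball px",xs.mean(),ys.mean(),len(xs),r[0]["confidence"])
        e=(xs.mean(),ys.mean())
    else: e={"side":(389.3,160.4),"scene":(420.4,216)}[n]
    for k,q in enumerate([e,l]):
        p=ray(c,W,[q],.13)[0]; d=p-W[:3,3]; D.append((k,d/np.linalg.norm(d),W[:3,3]))
for k in (0,1):
    A=sum(np.eye(3)-np.outer(d,d) for i,d,o in D if i==k); B=sum((np.eye(3)-np.outer(d,d))@o for i,d,o in D if i==k)
    print(["ball","lens"][k],np.linalg.solve(A,B).round(4))
E
```

```text
boss [[ 0.52055248 -0.0326019   0.015     ]]
side ball px 389.2542372881356 158.84745762711864 59 0.59
ball [ 0.522  -0.0284  0.1264]
lens [ 0.5776 -0.0146  0.1282]
```

Request:
apply_moves:
  plan:
    - [3,[0.8,-0.7,0],0]
    - [3,[0.8,-0.8,0],0]
    - [3,[0,0,0],0]
    - [3,[0,0,0],0]
    - [3,[0,0,0],0]
    - [3,[0,0,0],0]
    - [3,[0,0,0],0]
    - [3,[0,0,0],0]

```text
time: 19.35
ee_pos: [0.4815, -0.0394, 0.1487]
orientation: [0.0, -0.134, 0.991, 0.0]
contact_force: [0.0, 0.6, -2.2]
width: 0.104
grip_force: 58.4
```

```bash
python3 - <<'E'
from h import *
print(pose().round(4), sense()["joint_velocities"])
print(ticket.finish_job())
E
```

```text
[[-9.642e-01 -2.652e-01  1.000e-04  4.815e-01]
 [-2.652e-01  9.642e-01  0.000e+00 -3.940e-02]
 [-1.000e-04 -0.000e+00 -1.000e+00  1.487e-01]
 [ 0.000e+00  0.000e+00  0.000e+00  1.000e+00]] [ 0.00126684  0.0003754  -0.00133614 -0.00140664 -0.00051723 -0.00139763]
the job is handed in; nothing more can be done
None
```

I handed the job in at about 19 s: the lid is open on its stop, and the tray is held still and level at the camera with the ball in its pocket and the pocket end towards the lens. I estimate the pocket is within about 3 mm of the focus point; no verdict came back.

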